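# Fetch the stapler and tape from behind the jar and pen pot

## Task

The stapler and the tape dispenser are hemmed in behind the round jar and the square pen pot in the blue desk tidy. First stand the jar and the pot on the grey felt mat; with both out of the way, load the light cardboard carton evenly, with the stapler upright in the middle of one bay and the tape dispenser upright in the middle of the other. Then put the jar and the pot back upright, each just where it stood at the start, without shoving or tipping the carton, knocking the jar or pot over, or disturbing the mug, plant and mouse.

Things in the scene. Friction and masses are not known exactly. Their poses are not given: they have to be found in the camera images.
- jar_mid (a point): Centre (50 mm up) of the loose round storage jar, white plastic with a bare aluminium lid, a plain straight cylinder of diameter 62 mm, 100 mm tall, about 0.25 kg; z up. It stands in the front row (the side near the robot) of the blue tidy, left or right, with only about 7 to 14 mm between it and the thing behind it.
- pot_mid (a point): Centre (45 mm up) of the loose square pen pot, dark steel, open at the top, 60 x 60 mm outside, 90 mm tall, walls 4 mm, an eraser and two short pencils inside below the rim (they are part of it); about 0.22 kg; z up, x and y square to its sides. It stands in the front row of the tidy beside the jar, about 110 mm between centres.
- stapler_mid (a point): Centre (25 mm up) of the loose black stapler, 110 mm long along its y, 32 mm wide along its x, 50 mm tall, about 0.18 kg; z up. Its sides are flat over the base (lowest 8 mm) and the top arm (26 to 50 mm up); between them, apart from the rear end (+y), is a narrower steel magazine. It stands in the back row of the tidy, its length along the tidy's y.
- tape_mid (a point): Centre (30 mm up) of the loose grey tape dispenser: a body 95 mm long along its y, 32 mm wide along its x and 26 mm tall, with a roll of tape of diameter 50 mm (also 32 mm wide, axis along x, roll axis 8 mm to +y of this point and 35 mm up, top at 60 mm) and a small cutter at the -y end reaching 39 mm up; about 0.17 kg; z up. It stands in the back row of the tidy beside the stapler, its length along the tidy's y.
- tidy: Blue plastic desk tidy, an open tray fixed to the desk, 174 mm (x) by 250 mm (y), walls 30 mm high and 5 mm thick, floor 5 mm thick. Origin at the centre of its underside; x points away from the robot, from the front row to the back row. Front row centres near x = -26 mm, back row near x = +31 mm, at y about +-55 mm. About 35 mm is free between the back row and the back wall.
- mat: Grey felt desk mat, fixed, 230 mm (x) by 170 mm (y), 3 mm thick: the side area for the jar and the pot. Origin at the centre of its underside, z up. It lies to one side of the tidy, left or right.
- carton: Open, light cardboard carton, loose, about 0.09 kg, 230 mm (x) by 170 mm (y), walls 35 mm high, 4 mm thick, floor 4 mm thick. A divider 25 mm high and 4 mm thick across its middle (along y) makes two equal bays, each 109 mm (x) by 162 mm (y), with centres at x = +-56.5 mm, y = 0. Origin at the centre of its underside, z up. It stands on the other side of the tidy from the mat. Either thing may go in either bay; the stapler fits well with its length along the carton's y.
- mug: Bystander: white mug with a handle, rim diameter 80 mm, 90 mm tall, beyond the tidy. Origin at the centre of its underside.
- plant: Bystander: small succulent in a terracotta pot, 76 mm wide, about 90 mm tall, beyond the tidy. Origin at the centre of its underside.
- mouse: Bystander: black computer mouse, 105 x 60 x 34 mm, beyond the gap between the tidy and the right-hand side area. Origin at the centre of its underside.
Mind the look-alikes: they are no part of the job. What is shaped like the part that bears jar_mid but pink or yellow is not meant.

How it is judged:
On the way, in this order (a step that is already met when the one before it is completed fails the run):
1. the jar and the pot both stand upright on the mat while the stapler and the tape dispenser are still in their places in the tidy (x of jar_mid in the frame of mat between -0.1 and 0.1 m and y of jar_mid in the frame of mat between -0.07 and 0.07 m and height (world z) of jar_mid below 0.063 m and angle between each of jar_mid, pot_mid's own z axis and vertical below 0.12 rad and x of pot_mid in the frame of mat between -0.1 and 0.1 m and y of pot_mid in the frame of mat between -0.07 and 0.07 m and height (world z) of pot_mid below 0.058 m and distance of each of stapler_mid, tape_mid from where it was at the start of the episode below 0.03 m), for 0.2 s.
2. the stapler and the tape dispenser stand in the carton, one in the middle of each bay (((x of stapler_mid in the frame of carton between 0.0365 and 0.0765 m and y of stapler_mid in the frame of carton between -0.022 and 0.022 m and z of stapler_mid in the frame of carton below 0.037 m and angle between each of stapler_mid, tape_mid's own z axis and vertical below 0.12 rad and x of tape_mid in the frame of carton between -0.0765 and -0.0365 m and y of tape_mid in the frame of carton between -0.022 and 0.022 m and z of tape_mid in the frame of carton below 0.042 m) or (x of stapler_mid in the frame of carton between -0.0765 and -0.0365 m and y of stapler_mid in the frame of carton between -0.022 and 0.022 m and z of stapler_mid in the frame of carton below 0.037 m and angle between each of stapler_mid, tape_mid's own z axis and vertical below 0.12 rad and x of tape_mid in the frame of carton between 0.0365 and 0.0765 m and y of tape_mid in the frame of carton between -0.022 and 0.022 m and z of tape_mid in the frame of carton below 0.042 m))), for 0.2 s.
At the end, for the whole second after the job is handed in: The stapler and the tape dispenser stand upright on the carton's floor, one in each bay, within 20 mm (along the carton's x) and 22 mm (along its y) of the bay's centre; the jar and the pot stand upright in the tidy, each within 15 mm of where it was at the start; all are at rest (((x of stapler_mid in the frame of carton between 0.0365 and 0.0765 m and y of stapler_mid in the frame of carton between -0.022 and 0.022 m and z of stapler_mid in the frame of carton below 0.037 m and angle between each of stapler_mid, tape_mid's own z axis and vertical below 0.12 rad and x of tape_mid in the frame of carton between -0.0765 and -0.0365 m and y of tape_mid in the frame of carton between -0.022 and 0.022 m and z of tape_mid in the frame of carton below 0.042 m) or (x of stapler_mid in the frame of carton between -0.0765 and -0.0365 m and y of stapler_mid in the frame of carton between -0.022 and 0.022 m and z of stapler_mid in the frame of carton below 0.037 m and angle between each of stapler_mid, tape_mid's own z axis and vertical below 0.12 rad and x of tape_mid in the frame of carton between 0.0365 and 0.0765 m and y of tape_mid in the frame of carton between -0.022 and 0.022 m and z of tape_mid in the frame of carton below 0.042 m)) and distance of each of jar_mid, pot_mid from where it was at the start of the episode below 0.015 m and angle between each of jar_mid, pot_mid's own z axis and vertical below 0.12 rad and linear speed of each of jar, pot, stapler, tape, carton below 0.02 m/s); the robot touches nothing.
It fails at once if the carton is shoved more than 30 mm or tipped (distance of carton from where it was at the start of the episode above 0.03 m or angle between carton's own z axis and vertical above 0.2 rad).
It fails at once if the jar or the pot is knocked over (angle between any of jar_mid, pot_mid's own z axis and vertical above 0.6 rad).
It fails at once if the mug, plant or mouse is disturbed (moved more than 25 mm) (distance of any of mug, plant, mouse from where it was at the start of the episode above 0.025 m).
It also fails if it takes over 136 s, if anything falls off the work surface, if the arm or the gripper's body presses on something with over 40 N, if the wrist force passes 120 N, or if a joint passes its speed limit or range.

## Robot

A 7-joint arm with a two-finger parallel gripper is mounted at the origin on the work surface. World frame = base frame: x ahead of the robot, y to its left, z up, the work surface at z = 0. Lengths are in m, angles in rad, forces in N, time in s.
With the tool pointing down it reaches from about 0.4 to 0.875 m from the base axis. Payload 19.3 kg.
Tool frame: the origin (TCP) lies at the centre of the arm's flange, where the gripper is bolted on; the fingertips stand 173 mm ahead of it and the grasp point (between the pads) lies 155 mm ahead of it; z points along the fingers, y is the line along which they close (so a half turn about z gives the same grasp; the last joint's range is limited). The gripper opens to 85 mm and grips with 20 to 120 N. Pads are 22 mm wide; open, the fingers measure 114 mm over their backs; the gripper's body (76 mm by 85 mm) begins 54 mm behind the grasp point. The pads swing forward as they close: fully open they stand 13 mm farther back than shut.
Start: joints at [-1.351, 0.521, -0.036, 1.599, 0.021, 1.021, -0.113], TCP at [0.179, 0.599, 0.405] pointing down, gripper open.
Joint ranges: [-2.91, 2.91], [-0.3, 2.13], [-1.5, 1.42], [0.17, 2.43], [-1.26, 4.41], [0.16, 1.93], [-2.52, 2.52]. Speed limits (rad/s): [1.89, 1.89, 2.39, 2.39, 3.01, 3.01, 3.01].

## Interface

Orientations are given as [roll, pitch, yaw] about the fixed x, y, z axes, in that order (R = Rz(yaw) Ry(pitch) Rx(roll)).
In Python, from workcell import bot, imaging, job gives the robot as it stands.
- The arm moves only by the tool carry_out, never from a script. Its argument "targets" is a list of rows, each a list of 3 entries, a list of its own where there are three numbers: the shift along the tool's x, y, z in units of 0.25 m (1.0 is 0.25 m), then the turn, a rotation vector about the tool's x, y, z in units of 180 degrees (1.0 is 180 degrees), then the opening, from 0 (shut) to 1 (fully open). In form: [[[tx, ty, tz], [wx, wy, wz], jaw], ...]. A call has 1 to 8 rows; each row shifts and turns the commanded pose from where the row before left it, along the tool's axes as they then stand; what a row does not reach is not made up. A row lasts 1/8 s, in which the tool goes at most 62.5 mm and 10.7 degrees, less where a joint would pass 70% of its speed; a pose out of reach is approached as far as the arm can. A call with a number of a shift or a turn outside -1 to 1 is refused whole. A call with a gripper value outside its range is refused whole. The fingers move at their own pace and stop on an object; "force" is the grip in N (left out, the last holds). Time passes only in rows, so rows that do not move let the fingers close. It gives the time, the measured TCP pose, the force and the opening at its end, in the units of the state.
- bot.observe(): the state, without advancing time (a new reading comes with each control period).
- imaging.grab_frame(name): name is "scene" or "top" or "wrist"; returns a dict with "pixels" (384x512x3 uint8, red, green, blue), "mtx" (3x3 intrinsics, pixels), "cam_to_world" (4x4, takes a point from camera to world coordinates); the wrist camera has in their place "mount" (4x4, takes a point from camera to tool coordinates, whose origin is the TCP and whose axes are the flange's). Camera axes: x right, y down, z forward; pixel columns grow to the right and rows downward; lengths in m; the calibration is good to about 2 mm. A picture is of the moment at which its call begins: read the wrist's pose just before it. There is no depth.
- job.job_done(): hands the job in, once; it reports no verdict.
The state is a dict: "clock": time; "qpos": joint angles; "qd": joint speeds; "joint_efforts": joint torques, N m; "position": TCP position; "tool_rot": TCP orientation; "force": force on the tool from outside, world axes, zero at the start; "moment": the same for the moment, N m; "grip_width": finger opening in m.
Only numpy, scipy, OpenCV 4.12 (cv2) and the standard library are available. Lean on these libraries where they do the work, as an engineer would, in place of code of your own. Each camera call takes 0.05 s, during which the arm holds its last target. There are 200 camera calls.

## Working session

There is one attempt and no reset: what is moved stays moved. The work goes in short steps, Python scripts to look and compute and a tool call to move; the robot and the scene stay as the last step left them, time stands still between calls to the robot, and variables do not carry over. Pictures are saved under pics/ and viewed, on a budget of 14 in all, crops included, one or two more only if the job needs it, and the job is handed in when it is done.

Besides the shell and the picture viewer there is one more tool, called as name(argument=value, ...), one argument or row to a line, values as JSON. carry_out: Moves the arm, as the interface text tells. Its arguments: {"type":"object","properties":{"targets":{"type":"array"},"force":{"type":"number"}},"required":["targets"]}

```bash
mkdir -p pics; ls; python3 - <<'E'
from workcell import bot, imaging, job
import cv2
print(bot.observe())
for n in ("scene","top"):
    f=imaging.grab_frame(n); print(n,f["mtx"],f["cam_to_world"])
    cv2.imwrite(f"pics/{n}0.png",f["pixels"][:,:,::-1])
    import numpy as np; np.savez(f"{n}0.npz",**f)
E
```

```text
pics
{'clock': 0.0, 'qpos': array([-1.3511791 ,  0.52200491, -0.0363196 ,  1.6000067 ,  0.02120978,
        1.02111648, -0.11279881]), 'qd': array([ 0.00091002, -0.00063344,  0.0012763 ,  0.00170001, -0.00020394,
        0.00061301,  0.00088525]), 'joint_efforts': array([-3.80133197e-04, -9.27105188e+01,  1.97979659e+00, -3.69924974e+01,
        1.78516813e-02,  8.24369345e-03, -3.04673279e-05]), 'position': array([0.17859654, 0.59878757, 0.40413185]), 'tool_rot': array([-3.14044645e+00,  9.52483108e-05,  2.85176503e+00]), 'force': array([ 0.30155683, -0.14516212,  0.1565237 ]), 'moment': array([ 0.05615698, -0.00587204,  0.02591377]), 'grip_width': 0.08481705656920134}
scene [[433.31175991   0.         252.38194859]
 [  0.         433.31175991 188.9104734 ]
 [  0.           0.           1.        ]] [[ 0.75412939  0.4079159  -0.51467804  1.13232291]
 [ 0.65650302 -0.48867255  0.57463286 -0.6034667 ]
 [-0.01710715 -0.77123522 -0.63632035  0.74741275]
 [ 0.          0.          0.          1.        ]]
top [[387.47113271   0.         256.32453031]
 [  0.         387.47113271 196.30843824]
 [  0.           0.           1.        ]] [[-0.02073509 -0.99037499  0.13684825  0.457299  ]
 [-0.99957482  0.01772904 -0.02314886  0.01360444]
 [ 0.02049986 -0.13727006 -0.99032151  0.89831593]
 [ 0.          0.          0.          1.        ]]
```

View pics/top0.png

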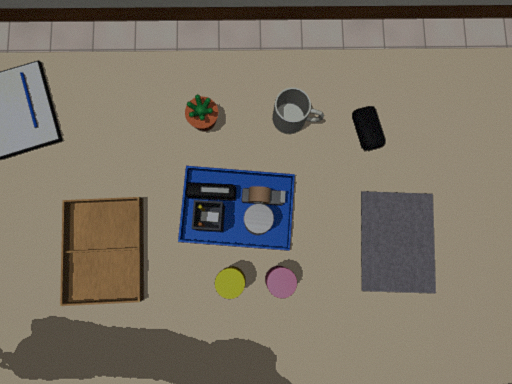

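View pics/scene0.png

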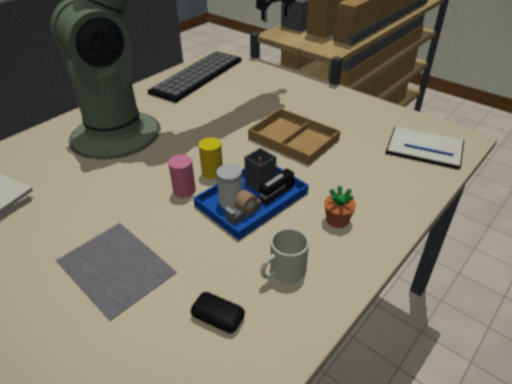

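The top view has image up = +x and left = +y. The jar is at (259,218), pot (209,216), stapler (212,191) and tape (264,196), with the carton on the left and the mat on the right. The yellow (230,283) and pink (281,282) decoys stand in front of the tidy. Next I'll enlarge the picture to read corners.

```bash
python3 - <<'E'
import cv2,numpy as np
im=cv2.imread("pics/top0.png")
def crop(x0,y0,x1,y1,s,n):
    c=cv2.resize(im[y0:y1,x0:x1],None,fx=s,fy=s,interpolation=cv2.INTER_CUBIC)
    for i in range(0,x1-x0,10):
        cv2.line(c,(i*s,0),(i*s,6 if i%50 else 14),(255,255,255),1)
        if i%20==0: cv2.putText(c,str(x0+i),(i*s,24),0,.35,(255,255,255),1)
    for i in range(0,y1-y0,10):
        cv2.line(c,(0,i*s),(6,i*s),(255,255,255),1)
        if i%20==0: cv2.putText(c,str(y0+i),(8,i*s+4),0,.35,(255,255,255),1)
    cv2.imwrite(n,cv2.convertScaleAbs(c,alpha=1.5,beta=10))
crop(174,160,304,255,6,"pics/c1.png")
crop(52,186,162,316,4,"pics/c2.png")
E
```

```text
(no output)
```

View pics/c1.png

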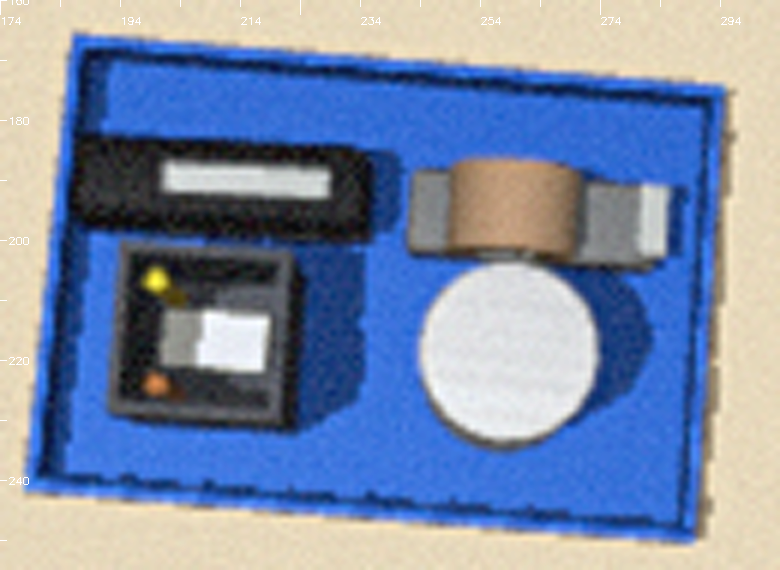

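View pics/c2.png

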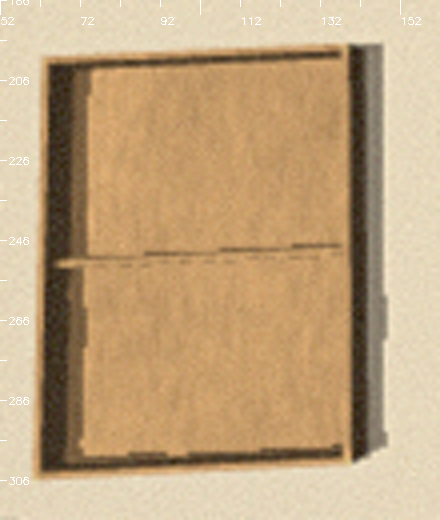

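```bash
cat > h.py <<'E'
import numpy as np, cv2
from scipy.optimize import least_squares
def rays(f,px,z):
    px=np.atleast_2d(px).astype(float); T=f["cam_to_world"]
    d=np.c_[px,np.ones(len(px))]@np.linalg.inv(f["mtx"]).T@T[:3,:3].T
    return T[:3,3]+d*((z-T[2,3])/d[:,2])[:,None]
def fit(P,L):
    "pose x,y,yaw taking local points L to world P"
    g=lambda p:np.c_[np.cos(p[2])*L[:,0]-np.sin(p[2])*L[:,1]+p[0],np.sin(p[2])*L[:,0]+np.cos(p[2])*L[:,1]+p[1]]
    s=least_squares(lambda p:(g(p)-P[:,:2]).ravel(),[*P[:,:2].mean(0),0])
    return s.x,np.abs(s.fun).max()
def rect(lx,ly): # TL,TR,BR,BL in top picture (up=+x,left=+y)
    return np.array([[lx,ly],[lx,-ly],[-lx,-ly],[-lx,ly]])/2
E
python3 - <<'E'
from h import *
f=np.load("top0.npz")
c1=lambda a:np.array(a)/6+[174,160]
c2=lambda a:np.array(a)/4+[52,186]
R=lambda n,px,z,lx,ly:print(n,*[np.round(v,4) for v in fit(rays(f,px,z),rect(lx,ly))])
R("tidy",c1([[75,33],[725,87],[695,542],[27,490]]),.03,.174,.25)
R("pot",c1([[120,242],[292,250],[282,418],[108,410]]),.095,.06,.06)
R("stapler",c1([[78,137],[370,150],[368,240],[75,227]]),.055,.032,.11)
R("tapebody",c1([[413,170],[667,188],[663,268],[409,250]]),.031,.032,.095)
print("jar",rays(f,c1([508,353]),.105),"roll",rays(f,c1([515,206]),.05))
print("jaredge",rays(f,c1([[419,353],[598,353],[508,263],[508,443]]),.105))
R("carton",c2([[42,58],[350,45],[350,462],[36,478]]),.035,.23,.17)
R("mat",[[361,191],[433,193],[435,292],[361,291]],.003,.23,.17)
for n,p,z in [("yellow",(230,284),.1),("pink",(282,282),.1),("mug",(292,110),.09),("plant",(202,112),.06),("mouse",(369,128),.03)]: print(n,rays(f,p,z))
E
```

```text
tidy [ 0.5526  0.0361 -0.0991] 0.0011
pot [ 0.5311  0.0971 -0.0669] 0.0009
stapler [ 0.5865  0.0929 -0.0601] 0.002
tapebody [ 0.5764 -0.0233 -0.0877] 0.0009
jar [[ 0.52020409 -0.00877638  0.105     ]] roll [[ 0.57879635 -0.01408102  0.05      ]]
jaredge [[ 0.52078505  0.02162988  0.105     ]
 [ 0.51961567 -0.03957294  0.105     ]
 [ 0.55117509 -0.00944456  0.105     ]
 [ 0.4895611  -0.00811527  0.105     ]]
carton [0.4635 0.3366 0.0264] 0.0016
mat [ 0.4711 -0.332  -0.0538] 0.0021
yellow [[0.39026483 0.05167422 0.1       ]]
pink [[ 0.39186156 -0.0533296   0.1       ]]
mug [[ 0.75733452 -0.08692808  0.09      ]]
plant [[0.76644578 0.11205933 0.06      ]]
mouse [[ 0.73349913 -0.27302558  0.03      ]]
```

```bash
cat >> h.py <<'E'
from scipy.spatial.transform import Rotation as Ro
def go(x,y,zg,yaw,s=None):
    """remaining shift (tool axes, units .25 m) and turn (units pi) to put grasp point at x,y,zg, pointing down"""
    from workcell import bot
    s=s or bot.observe(); R=Ro.from_euler('xyz',s["tool_rot"]); T=Ro.from_euler('xyz',[np.pi,0,yaw])
    d=np.array([x,y,zg+.155])-s["position"]
    print("at",s["clock"],(s["position"]-[0,0,.155]).round(4),s["tool_rot"].round(3),"w",round(s["grip_width"],4),"F",s["force"].round(1))
    print("  shift now-axes",(R.inv().apply(d)/.25).round(4)," goal-axes",(T.inv().apply(d)/.25).round(4)," turn",((R.inv()*T).as_rotvec()/np.pi).round(4))
E
python3 - <<'E'
from h import *
go(.46,.33,.249,2.8518)
go(.52,-.009,.20,2.8518)
E
```

```text
at 0.1 [0.1786 0.5988 0.2492] [-3.141  0.     2.852] w 0.0855 F [ 0.5 -0.5 -0.1]
  shift now-axes [-1.386  -0.7088  0.0015]  goal-axes [-1.386e+00 -7.088e-01  7.000e-04]  turn [-0.0003  0.     -0.    ]
at 0.1 [0.1786 0.5988 0.2492] [-3.141  0.     2.852] w 0.0855 F [ 0.5 -0.5 -0.1]
  shift now-axes [-2.0034 -1.9394  0.1989]  goal-axes [-2.0034 -1.9396  0.1967]  turn [-0.0003  0.     -0.    ]
```

carry_out(
  targets=[
    [[-0.173, -0.089, 0], [0, 0, 0], 1],
    [[-0.173, -0.089, 0], [0, 0, 0], 1],
    [[-0.173, -0.089, 0], [0, 0, 0], 1],
    [[-0.173, -0.089, 0], [0, 0, 0], 1],
    [[-0.173, -0.089, 0], [0, 0, 0], 1],
    [[-0.173, -0.089, 0], [0, 0, 0], 1],
    [[-0.173, -0.089, 0], [0, 0, 0], 1],
    [[-0.173, -0.089, 0], [0, 0, 0], 1],
  ],
  force=40,
)

```text
clock: 1.1
position: [0.4603, 0.3282, 0.4046]
tool_rot: [-3.141, -0.0, 2.852]
force: [-0.2, 0.2, -0.2]
grip_width: 0.0853
```

carry_out(
  targets=[
    [[-0.077, -0.154, 0.025], [0, 0, 0], 1],
    [[-0.077, -0.154, 0.025], [0, 0, 0], 1],
    [[-0.077, -0.154, 0.025], [0, 0, 0], 1],
    [[-0.077, -0.154, 0.025], [0, 0, 0], 1],
    [[-0.077, -0.154, 0.025], [0, 0, 0], 1],
    [[-0.077, -0.154, 0.025], [0, 0, 0], 1],
    [[-0.077, -0.154, 0.025], [0, 0, 0], 1],
    [[-0.077, -0.154, 0.025], [0, 0, 0], 1],
  ],
)

```text
clock: 2.1
position: [0.5189, -0.011, 0.3544]
tool_rot: [-3.142, -0.0, 2.852]
force: [0.2, 0.3, 0.3]
grip_width: 0.0853
```

carry_out(
  targets=[
    [[0, 0, 0], [0, 0, 0.058], 1],
    [[0, 0, 0], [0, 0, 0.058], 1],
    [[0, 0, 0], [0, 0, 0.058], 1],
    [[0, 0, 0], [0, 0, 0.058], 1],
    [[0, 0, 0], [0, 0, 0.058], 1],
    [[0, 0, 0], [0, 0, 0.058], 1],
    [[0, 0, 0], [0, 0, 0.058], 1],
    [[0, 0, 0], [0, 0, 0.058], 1],
  ],
)

```text
clock: 3.1
position: [0.5188, -0.0097, 0.3546]
tool_rot: [-3.141, 0.0, 1.388]
force: [-0.2, 0.1, 0.2]
grip_width: 0.0853
```

carry_out(
  targets=[
    [[0, 0, 0], [0, 0, 0.058], 1],
    [[0, 0, 0], [0, 0, 0.058], 1],
    [[0, 0, 0], [0, 0, 0.058], 1],
    [[0, 0, 0], [0, 0, 0.058], 1],
    [[0, 0, 0], [0, 0, 0.058], 1],
    [[0, 0, 0], [0, 0, 0.058], 1],
    [[0, 0, 0], [0, 0, 0.058], 1],
    [[0, 0, 0], [0, 0, 0.058], 1],
  ],
)

```text
clock: 4.1
position: [0.5188, -0.0096, 0.3546]
tool_rot: [3.142, 0.0, -0.069]
force: [0.0, 0.0, -0.0]
grip_width: 0.0852
```

```bash
python3 - <<'E'
from h import *
from workcell import bot,imaging
s=bot.observe(); f=imaging.grab_frame("wrist")
T=np.eye(4);T[:3,:3]=Ro.from_euler('xyz',s["tool_rot"]).as_matrix();T[:3,3]=s["position"]
np.savez("wrist0.npz",mtx=f["mtx"],cam_to_world=T@f["mount"])
cv2.imwrite("pics/w0.png",f["pixels"][:,:,::-1])
go(.5202,-.0088,.072,-.067)
E
```

```text
at 4.15 [ 0.5188 -0.0094  0.1994] [ 3.141e+00  1.000e-03 -7.900e-02] w 0.0857 F [-0.4  0.7 -0.4]
  shift now-axes [ 0.0056 -0.0029  0.5096]  goal-axes [ 0.0053 -0.0027  0.5096]  turn [ 0.0001  0.0002 -0.0037]
```

View pics/w0.png

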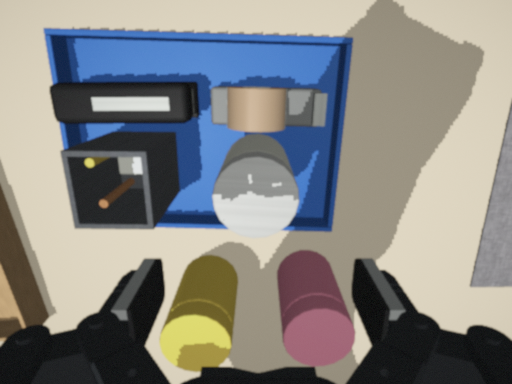

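Wrist view: jar lid centred at about (256,195), pot rim corners at (63,152), (148,152), (153,228), (75,228). Stapler top spans x 53–195, y 84–122, and the roll is centred at (257,108). I'll cross-check these against the top camera.

```bash
python3 - <<'E'
from h import *
f=np.load("wrist0.npz")
print(f["cam_to_world"].round(3))
print("jar",rays(f,[[256,195],[214,195],[298,195]],.105))
print("pot",*fit(rays(f,[[63,152],[148,152],[153,228],[75,228]],.095),rect(.06,.06)))
print("stap",*fit(rays(f,[[53,84],[190,83],[190,122],[55,122]],.055),rect(.032,.11)))
print("roll",rays(f,[257,108],.055))
E
```

```text
[[-0.069 -0.942 -0.328  0.602]
 [-0.998  0.065  0.023 -0.015]
 [-0.     0.329 -0.944  0.323]
 [ 0.     0.     0.     1.   ]]
jar [[ 0.52473284 -0.00841529  0.105     ]
 [ 0.5267477   0.02088083  0.105     ]
 [ 0.52271811 -0.03770952  0.105     ]]
pot [ 0.53116206  0.09788821 -0.08907322] 0.0014231873692810981
stap [ 0.59040486  0.09249832 -0.07346141] 0.0035953376127546843
roll [[ 0.57941604 -0.01279669  0.055     ]]
```

carry_out(
  targets=[
    [[0.008, -0.003, 0.1], [0, 0, 0], 1],
    [[0, 0, 0.15], [0, 0, 0], 1],
    [[0, 0, 0.15], [0, 0, 0], 1],
    [[0, 0, 0.118], [0, 0, 0], 1],
    [[0, 0, 0], [0, 0, 0], 0.5],
    [[0, 0, 0], [0, 0, 0], 0.5],
    [[0, 0, 0], [0, 0, 0], 0.4],
    [[0, 0, 0], [0, 0, 0], 0.4],
  ],
  force=40,
)

```text
clock: 5.15
position: [0.5211, -0.0089, 0.2259]
tool_rot: [-3.141, -0.001, -0.063]
force: [-0.1, 0.3, -2.9]
grip_width: 0.0612
```

```bash
python3 - <<'E'
from h import *
go(.5205,-.0088,.15,-.067)
go(.526,-.335,.15,-.067)
E
```

```text
at 5.15 [ 0.5211 -0.0089  0.0709] [-3.141e+00 -1.000e-03 -6.300e-02] w 0.0612 F [-0.1  0.3 -2.9]
  shift now-axes [-2.000e-03 -3.000e-04 -3.165e-01]  goal-axes [-2.300e-03 -2.000e-04 -3.165e-01]  turn [-0.0001 -0.0003  0.0013]
at 5.15 [ 0.5211 -0.0089  0.0709] [-3.141e+00 -1.000e-03 -6.300e-02] w 0.0612 F [-0.1  0.3 -2.9]
  shift now-axes [ 0.1021  1.3005 -0.3169]  goal-axes [ 0.107   1.3002 -0.3165]  turn [-0.0001 -0.0003  0.0013]
```

carry_out(
  targets=[
    [[0, 0, -0.05], [0, 0, 0], 0.4],
    [[0, 0, -0.1], [0, 0, 0], 0.4],
    [[0, 0, -0.1], [0, 0, 0], 0.4],
    [[0, 0, -0.05], [0, 0, 0], 0.4],
    [[0.005, 0.06, 0], [0, 0, 0], 0.4],
    [[0.01, 0.12, 0], [0, 0, 0], 0.4],
    [[0.013, 0.17, 0], [0, 0, 0], 0.4],
    [[0.013, 0.17, 0], [0, 0, 0], 0.4],
  ],
)

```text
clock: 6.15
position: [0.5224, -0.1414, 0.2996]
tool_rot: [3.141, 0.001, -0.064]
force: [-0.0, -0.2, -0.8]
grip_width: 0.0608
```

carry_out(
  targets=[
    [[0.013, 0.17, 0], [0, 0, 0], 0.4],
    [[0.013, 0.17, 0], [0, 0, 0], 0.4],
    [[0.013, 0.17, 0], [0, 0, 0], 0.4],
    [[0.013, 0.14, 0], [0, 0, 0], 0.4],
    [[0.01, 0.09, 0], [0, 0, 0], 0.4],
    [[0, 0.04, 0], [0, 0, 0], 0.4],
    [[0, 0, 0.1], [0, 0, 0], 0.4],
    [[0, 0, 0.1], [0, 0, 0], 0.4],
  ],
)

```text
clock: 7.15
position: [0.5257, -0.3348, 0.2492]
tool_rot: [-3.141, 0.0, -0.063]
force: [0.1, 0.1, -1.7]
grip_width: 0.0612
```

```bash
python3 - <<'E'
from h import *
go(.526,-.335,.069,-.067)
E
```

```text
at 7.15 [ 0.5257 -0.3348  0.0942] [-3.141  0.    -0.063] w 0.0612 F [ 0.1  0.1 -1.7]
  shift now-axes [0.0014 0.0007 0.1006]  goal-axes [0.0014 0.0006 0.1006]  turn [-0.0002  0.0001  0.0011]
```

carry_out(
  targets=[
    [[0, 0, 0.06], [0, 0, 0], 0.4],
    [[0, 0, 0.03], [0, 0, 0], 0.4],
    [[0, 0, 0.009], [0, 0, 0], 0.4],
    [[0, 0, 0], [0, 0, 0], 0.4],
    [[0, 0, 0], [0, 0, 0], 0.9],
    [[0, 0, 0], [0, 0, 0], 1],
    [[0, 0, 0], [0, 0, 0], 1],
    [[0, 0, -0.06], [0, 0, 0], 1],
  ],
)

```text
clock: 8.15
position: [0.5257, -0.3349, 0.2404]
tool_rot: [-3.141, 0.001, -0.064]
force: [0.1, -0.0, -0.3]
grip_width: 0.0848
```

```bash
python3 - <<'E'
from h import *
go(.531,.0975,.19,-.075)
go(.531,.0975,.066,-.075)
E
```

```text
at 8.15 [ 0.5257 -0.3349  0.0854] [-3.141e+00  1.000e-03 -6.400e-02] w 0.0848 F [ 0.1 -0.  -0.3]
  shift now-axes [-0.0896 -1.7277 -0.4174]  goal-axes [-0.1085 -1.7263 -0.4185]  turn [-0.0002  0.0004  0.0036]
at 8.15 [ 0.5257 -0.3349  0.0854] [-3.141e+00  1.000e-03 -6.400e-02] w 0.0848 F [ 0.1 -0.  -0.3]
  shift now-axes [-0.0889 -1.7274  0.0786]  goal-axes [-0.1085 -1.7263  0.0775]  turn [-0.0002  0.0004  0.0036]
```

carry_out(
  targets=[
    [[0, 0, -0.1], [0, 0, 0], 1],
    [[0, 0, -0.15], [0, 0, 0], 1],
    [[0, 0, -0.1], [0, 0, 0], 1],
    [[-0.005, -0.12, 0], [0, 0, 0.0036], 1],
    [[-0.01, -0.19, 0], [0, 0, 0], 1],
    [[-0.01, -0.19, 0], [0, 0, 0], 1],
    [[-0.01, -0.19, 0], [0, 0, 0], 1],
    [[-0.01, -0.19, 0], [0, 0, 0], 1],
  ],
)

```text
clock: 9.15
position: [0.5307, -0.1134, 0.329]
tool_rot: [-3.141, -0.001, -0.075]
force: [0.9, -0.2, 0.1]
grip_width: 0.0854
```

carry_out(
  targets=[
    [[-0.01, -0.19, 0], [0, 0, 0], 1],
    [[-0.01, -0.19, 0], [0, 0, 0], 1],
    [[-0.01, -0.19, 0], [0, 0, 0], 1],
    [[-0.01, -0.19, 0], [0, 0, 0], 1],
    [[-0.01, -0.09, 0], [0, 0, 0], 1],
    [[0, 0, 0], [0, 0, 0], 1],
  ],
)

```text
clock: 9.9
position: [0.5342, 0.0997, 0.3286]
tool_rot: [-3.141, -0.0, -0.072]
force: [0.8, -0.5, 0.1]
grip_width: 0.0856
```

```bash
python3 - <<'E'
from h import *
go(.531,.0975,.066,-.075)
E
```

```text
at 9.9 [0.5342 0.0997 0.1736] [-3.141 -0.    -0.072] w 0.0856 F [ 0.8 -0.5  0.1]
  shift now-axes [-0.0122  0.0099  0.4303]  goal-axes [-0.0121  0.0097  0.4303]  turn [-0.0002 -0.0001  0.0009]
```

carry_out(
  targets=[
    [[-0.012, 0.01, 0.06], [0, 0, 0], 1],
    [[0, 0, 0.15], [0, 0, 0], 1],
    [[0, 0, 0.14], [0, 0, 0], 1],
    [[0, 0, 0.08], [0, 0, 0], 1],
    [[0, 0, 0], [0, 0, 0], 0.5],
    [[0, 0, 0], [0, 0, 0], 0.5],
    [[0, 0, 0], [0, 0, 0], 0.4],
    [[0, 0, 0], [0, 0, 0], 0.4],
  ],
)

```text
clock: 10.9
position: [0.5313, 0.0959, 0.2211]
tool_rot: [-3.141, -0.001, -0.075]
force: [-1.6, 0.1, 5.7]
grip_width: 0.0597
```

```bash
python3 - <<'E'
from h import *
go(.416,-.329,.066,-.07)
E
```

```text
at 10.9 [0.5313 0.0959 0.0661] [-3.141e+00 -1.000e-03 -7.500e-02] w 0.0597 F [-1.6  0.1  5.7]
  shift now-axes [-3.3310e-01  1.7292e+00 -7.0000e-04]  goal-axes [-3.4120e-01  1.7276e+00  3.0000e-04]  turn [-0.0001 -0.0003 -0.0015]
```

carry_out(
  targets=[
    [[0, 0, -0.05], [0, 0, 0], 0.4],
    [[0, 0, -0.1], [0, 0, 0], 0.4],
    [[0, 0, -0.1], [0, 0, 0], 0.4],
    [[0, 0, -0.05], [0, 0, 0], 0.4],
    [[-0.015, 0.083, 0], [0, 0, 0], 0.4],
    [[-0.03, 0.17, 0], [0, 0, 0], 0.4],
    [[-0.035, 0.18, 0], [0, 0, 0], 0.4],
    [[-0.035, 0.18, 0], [0, 0, 0], 0.4],
  ],
)

```text
clock: 11.9
position: [0.4899, -0.0568, 0.2952]
tool_rot: [3.141, 0.001, -0.075]
force: [0.1, -1.1, -2.6]
grip_width: 0.0595
```

carry_out(
  targets=[
    [[-0.035, 0.18, 0], [0, 0, 0], 0.4],
    [[-0.035, 0.18, 0], [0, 0, 0], 0.4],
    [[-0.035, 0.18, 0], [0, 0, 0], 0.4],
    [[-0.035, 0.18, 0], [0, 0, 0], 0.4],
    [[-0.035, 0.18, 0], [0, 0, 0], 0.4],
    [[-0.03, 0.14, 0], [0, 0, 0], 0.4],
    [[-0.013, 0.076, 0], [0, 0, 0], 0.4],
    [[0, 0, 0.1], [0, 0, 0], 0.4],
  ],
)

```text
clock: 12.9
position: [0.4144, -0.3312, 0.2709]
tool_rot: [3.14, -0.001, -0.078]
force: [0.8, 0.8, -2.0]
grip_width: 0.0595
```

```bash
python3 - <<'E'
from h import *
go(.416,-.329,.064,-.07)
E
```

```text
at 12.9 [ 0.4144 -0.3312  0.1159] [ 3.14e+00 -1.00e-03 -7.80e-02] w 0.0595 F [ 0.8  0.8 -2. ]
  shift now-axes [ 0.0055 -0.0098  0.2075]  goal-axes [ 0.0059 -0.0094  0.2075]  turn [ 0.0005 -0.0005 -0.0025]
```

carry_out(
  targets=[
    [[0, 0, 0.12], [0, 0, 0], 0.4],
    [[0, 0, 0.06], [0, 0, 0], 0.4],
    [[0, 0, 0.024], [0, 0, 0], 0.4],
    [[0, 0, 0], [0, 0, 0], 0.4],
    [[0, 0, 0], [0, 0, 0], 0.9],
    [[0, 0, 0], [0, 0, 0], 1],
    [[0, 0, 0], [0, 0, 0], 1],
    [[0, 0, -0.05], [0, 0, 0], 1],
  ],
)

```text
clock: 13.9
position: [0.4155, -0.329, 0.232]
tool_rot: [-3.141, 0.001, -0.075]
force: [1.1, -0.4, 0.5]
grip_width: 0.0855
```

carry_out(
  targets=[
    [[0, 0, -0.1], [0, 0, 0], 1],
    [[0, 0, -0.15], [0, 0, 0], 1],
    [[0, 0, -0.15], [0, 0, 0], 1],
    [[0, 0, -0.1], [0, 0, 0], 0.8],
  ],
)

```text
clock: 14.4
position: [0.4156, -0.3292, 0.3593]
tool_rot: [3.141, -0.001, -0.075]
force: [0.4, -0.2, 0.2]
grip_width: 0.0697
```

```bash
python3 - <<'E'
from h import *
go(.588,.0927,.15,1.504)
E
```

```text
at 14.4 [ 0.4156 -0.3292  0.2043] [ 3.141e+00 -1.000e-03 -7.500e-02] w 0.0697 F [ 0.4 -0.2  0.2]
  shift now-axes [ 0.5606 -1.7347  0.217 ]  goal-axes [1.7297 0.5756 0.2172]  turn [ 5.000e-04 -2.000e-04 -5.027e-01]
```

carry_out(
  targets=[
    [[0.056, -0.173, 0], [0, 0, 0], 0.8],
    [[0.056, -0.173, 0], [0, 0, 0], 0.8],
    [[0.056, -0.173, 0], [0, 0, 0], 0.8],
    [[0.056, -0.173, 0], [0, 0, 0], 0.8],
    [[0.056, -0.173, 0], [0, 0, 0], 0.8],
    [[0.056, -0.173, 0], [0, 0, 0], 0.8],
    [[0.056, -0.173, 0], [0, 0, 0], 0.8],
    [[0.056, -0.173, 0], [0, 0, 0], 0.7],
  ],
)

```text
clock: 15.4
position: [0.5536, 0.009, 0.3579]
tool_rot: [-3.141, -0.0, -0.075]
force: [0.5, 0.2, 0.4]
grip_width: 0.0598
```

carry_out(
  targets=[
    [[0.056, -0.173, 0], [0, 0, 0], 0.7],
    [[0.056, -0.173, 0], [0, 0, 0], 0.7],
    [[0, 0, 0], [0, 0, -0.055], 0.6],
    [[0, 0, 0], [0, 0, -0.056], 0.6],
    [[0, 0, 0], [0, 0, -0.056], 0.6],
    [[0, 0, 0], [0, 0, -0.056], 0.6],
    [[0, 0, 0], [0, 0, -0.056], 0.6],
    [[0, 0, 0], [0, 0, -0.056], 0.6],
  ],
)

```text
clock: 16.4
position: [0.5876, 0.0915, 0.3578]
tool_rot: [3.141, 0.0, 0.983]
force: [1.0, -1.4, 0.5]
grip_width: 0.051
```

carry_out(
  targets=[
    [[0, 0, 0], [0, 0, -0.056], 0.6],
    [[0, 0, 0], [0, 0, -0.056], 0.6],
    [[0, 0, 0], [0, 0, -0.055], 0.6],
    [[0, 0, 0], [0, 0, 0], 0.6],
  ],
)

```text
clock: 16.9
position: [0.5877, 0.0913, 0.3578]
tool_rot: [3.141, -0.0, 1.501]
force: [-0.2, -1.3, 0.1]
grip_width: 0.0509
```

```bash
python3 - <<'E'
from h import *
from workcell import imaging
go(.588,.0927,.043,1.504)
a=imaging.grab_frame("wrist")["pixels"][:,:,::-1]
b=imaging.grab_frame("scene")["pixels"][:,:,::-1]
cv2.imwrite("pics/m1.png",cv2.resize(np.hstack([a,b]),(800,300),interpolation=cv2.INTER_AREA))
E
```

```text
at 16.9 [0.5877 0.0913 0.2028] [ 3.141 -0.     1.501] w 0.0509 F [-0.2 -1.3  0.1]
  shift now-axes [5.600e-03 4.000e-04 6.392e-01]  goal-axes [0.0057 0.0009 0.6392]  turn [ 0.0002 -0.     -0.0011]
```

View pics/m1.png

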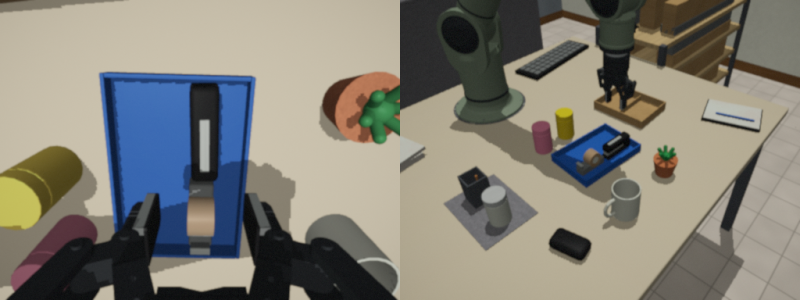

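Both wrist and scene views look right: the jar and pot stand upright on the mat (scene at about (492,205) and (475,187)). The stapler and tape are still in place in the tidy. Now I'll pick up the stapler.

carry_out(
  targets=[
    [[0.006, 0.001, 0.1], [0, 0, 0], 0.6],
    [[0, 0, 0.16], [0, 0, 0], 0.6],
    [[0, 0, 0.16], [0, 0, 0], 0.6],
    [[0, 0, 0.13], [0, 0, 0], 0.6],
    [[0, 0, 0.085], [0, 0, 0], 0.6],
    [[0, 0, 0], [0, 0, 0], 0.6],
    [[0, 0, 0], [0, 0, 0], 0.3],
    [[0, 0, 0], [0, 0, 0], 0.2],
  ],
  force=40,
)

```text
clock: 18.0
position: [0.5884, 0.0933, 0.1994]
tool_rot: [3.14, -0.0, 1.502]
force: [0.1, 0.0, 5.2]
grip_width: 0.0316
```

carry_out(
  targets=[
    [[0, 0, 0], [0, 0, 0], 0.2],
    [[0, 0, 0], [0, 0, 0], 0.2],
  ],
)

```text
clock: 18.25
position: [0.5885, 0.0932, 0.1994]
tool_rot: [3.14, -0.001, 1.502]
force: [0.3, -0.1, 9.0]
grip_width: 0.0312
```

```bash
python3 - <<'E'
from h import *
c=np.array([.4635,.3366]); u=np.array([np.cos(.0264),np.sin(.0264)])
print(c+.0565*u,c-.0565*u)
go(*(c+.0565*u),.042,1.597)
E
```

```text
[0.51998031 0.33809143] [0.40701969 0.33510857]
at 18.25 [0.5885 0.0932 0.0444] [ 3.140e+00 -1.000e-03  1.502e+00] w 0.0312 F [ 0.3 -0.1  9. ]
  shift now-axes [ 0.9581 -0.341   0.0094]  goal-axes [ 0.9863 -0.2482  0.0094]  turn [ 0.0005 -0.0002 -0.0304]
```

carry_out(
  targets=[
    [[0, 0, -0.05], [0, 0, 0], 0.2],
    [[0, 0, -0.1], [0, 0, 0], 0.2],
    [[0, 0, -0.1], [0, 0, 0], 0.2],
    [[0, 0, -0.05], [0, 0, 0], 0.2],
    [[0.058, -0.021, 0], [0, 0, 0], 0.2],
    [[0.12, -0.043, 0], [0, 0, 0], 0.2],
    [[0.15, -0.053, 0], [0, 0, 0], 0.2],
    [[0.15, -0.053, 0], [0, 0, 0], 0.2],
  ],
)

```text
clock: 19.25
position: [0.5527, 0.2175, 0.2722]
tool_rot: [-3.14, 0.0, 1.503]
force: [0.4, 0.4, -1.8]
grip_width: 0.0314
```

carry_out(
  targets=[
    [[0.15, -0.053, 0], [0, 0, 0], 0.2],
    [[0.15, -0.053, 0], [0, 0, 0], 0.2],
    [[0.12, -0.043, 0], [0, 0, 0], 0.2],
    [[0.06, -0.021, 0], [0, 0, 0], 0.2],
    [[0, 0, 0], [0, 0, -0.03], 0.2],
    [[0, 0, 0], [0, 0, 0], 0.2],
  ],
)

```text
clock: 20.0
position: [0.5196, 0.3377, 0.2728]
tool_rot: [-3.141, 0.001, 1.596]
force: [0.2, 0.0, -1.1]
grip_width: 0.0311
```

```bash
python3 - <<'E'
from h import *
from workcell import imaging
go(.520,.338,.0435,1.597)
f=imaging.grab_frame("top"); im=f["pixels"][40:340,40:320,::-1]
np.savez("top1.npz",mtx=f["mtx"],cam_to_world=f["cam_to_world"])
cv2.imwrite("pics/m2.png",cv2.convertScaleAbs(cv2.resize(im,None,fx=2,fy=2,interpolation=cv2.INTER_CUBIC),alpha=1.4))
E
```

```text
at 20.0 [0.5196 0.3377 0.1178] [-3.141e+00  1.000e-03  1.596e+00] w 0.0311 F [ 0.2  0.  -1.1]
  shift now-axes [0.0013 0.0018 0.297 ]  goal-axes [0.0011 0.0017 0.297 ]  turn [-0.0002  0.0002 -0.0004]
```

View pics/m2.png

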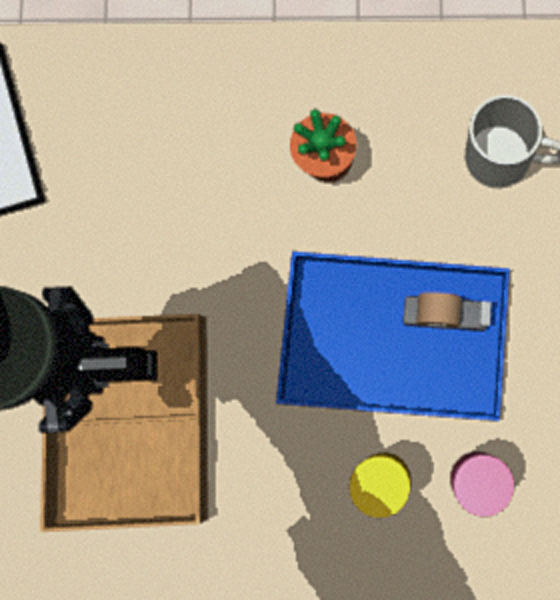

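The stapler hangs over the far bay with its front end at crop (156,365), and the carton hasn't moved. Lowering it now.

carry_out(
  targets=[
    [[0.001, 0.002, 0.1], [0, 0, 0], 0.2],
    [[0, 0, 0.1], [0, 0, 0], 0.2],
    [[0, 0, 0.06], [0, 0, 0], 0.2],
    [[0, 0, 0.03], [0, 0, 0], 0.2],
    [[0, 0, 0.005], [0, 0, 0], 0.2],
    [[0, 0, 0], [0, 0, 0], 0.2],
  ],
)

```text
clock: 20.8
position: [0.5204, 0.3383, 0.2]
tool_rot: [3.141, -0.0, 1.596]
force: [0.8, -0.1, -1.0]
grip_width: 0.0313
```

```bash
python3 - <<'E'
from h import *
go(.520,.338,.0435,1.597)
print(rays(np.load("top1.npz"),[118,222.5],.115))
E
```

```text
at 20.8 [0.5204 0.3383 0.045 ] [ 3.141 -0.     1.596] w 0.0313 F [ 0.8 -0.1 -1. ]
  shift now-axes [-0.0012 -0.0017  0.0061]  goal-axes [-0.0012 -0.0017  0.0061]  turn [ 0.0002 -0.0001 -0.0003]
[[0.51743715 0.27412732 0.115     ]]
```

carry_out(
  targets=[
    [[0, 0, 0.005], [0, 0, 0], 0.2],
    [[0, 0, 0], [0, 0, 0], 0.3],
    [[0, 0, 0], [0, 0, 0], 0.45],
    [[0, 0, 0], [0, 0, 0], 0.6],
    [[0, 0, 0], [0, 0, 0], 0.6],
    [[0, 0, -0.06], [0, 0, 0], 0.6],
    [[0, 0, -0.15], [0, 0, 0], 0.6],
    [[0, 0, -0.15], [0, 0, 0], 0.6],
  ],
)

```text
clock: 21.8
position: [0.5203, 0.3381, 0.2902]
tool_rot: [3.141, -0.0, 1.596]
force: [-0.3, 0.1, -0.6]
grip_width: 0.0511
```

```bash
python3 - <<'E'
from h import *
go(.5785,-.0135,.135,1.486)
E
```

```text
at 21.8 [0.5203 0.3381 0.1352] [ 3.141 -0.     1.596] w 0.0511 F [-0.3  0.1 -0.6]
  shift now-axes [-1.4118e+00  1.9730e-01  7.0000e-04]  goal-axes [-1.3816e+00  3.5130e-01  6.0000e-04]  turn [ 0.0001 -0.      0.0351]
```

carry_out(
  targets=[
    [[-0.176, 0.0247, 0], [0, 0, 0], 0.6],
    [[-0.176, 0.0247, 0], [0, 0, 0], 0.6],
    [[-0.176, 0.0247, 0], [0, 0, 0], 0.6],
    [[-0.176, 0.0247, 0], [0, 0, 0], 0.6],
    [[-0.176, 0.0247, 0], [0, 0, 0], 0.6],
    [[-0.176, 0.0247, 0], [0, 0, 0], 0.6],
    [[-0.176, 0.0247, 0], [0, 0, 0], 0.6],
    [[-0.178, 0.0247, 0], [0, 0, 0], 0.6],
  ],
)

```text
clock: 22.8
position: [0.5788, -0.0144, 0.2893]
tool_rot: [3.141, -0.0, 1.596]
force: [0.5, -0.3, -0.4]
grip_width: 0.0514
```

carry_out(
  targets=[
    [[0, 0, 0], [0, 0, 0.035], 0.6],
    [[0, 0, 0], [0, 0, 0], 0.6],
  ],
)

```text
clock: 23.05
position: [0.5787, -0.0131, 0.289]
tool_rot: [3.141, -0.0, 1.486]
force: [0.2, 0.8, -0.7]
grip_width: 0.0508
```

```bash
python3 - <<'E'
from h import *
from workcell import imaging
go(.5785,-.0135,.043,1.486)
f=imaging.grab_frame("top"); im=f["pixels"][180:320,50:310,::-1]
cv2.imwrite("pics/m3.png",cv2.convertScaleAbs(cv2.resize(im,None,fx=3,fy=3,interpolation=cv2.INTER_CUBIC),alpha=1.5,beta=10))
E
```

```text
at 23.05 [ 0.5787 -0.0131  0.134 ] [ 3.141 -0.     1.486] w 0.0508 F [ 0.2  0.8 -0.7]
  shift now-axes [-0.0016 -0.0007  0.3639]  goal-axes [-0.0016 -0.0005  0.3639]  turn [ 0.0002 -0.      0.    ]
```

View pics/m3.png

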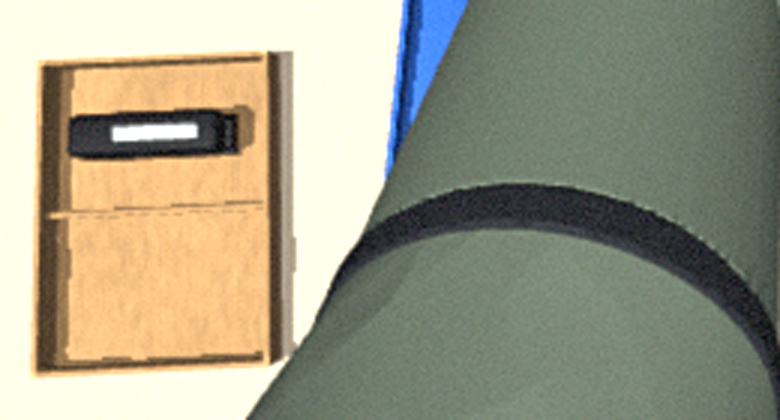

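The stapler stands in the far bay, top about (70–221, 110–157) in the crop. The carton is unmoved (corners (42,62), (267,52)). Next is the tape.

carry_out(
  targets=[
    [[-0.002, 0, 0.1], [0, 0, 0], 0.6],
    [[0, 0, 0.1], [0, 0, 0], 0.6],
    [[0, 0, 0.1], [0, 0, 0], 0.6],
    [[0, 0, 0.064], [0, 0, 0], 0.6],
    [[0, 0, 0], [0, 0, 0], 0.6],
    [[0, 0, 0], [0, 0, 0], 0.3],
    [[0, 0, 0], [0, 0, 0], 0.2],
    [[0, 0, 0], [0, 0, 0], 0.2],
  ],
)

```text
clock: 24.1
position: [0.5789, -0.0133, 0.1982]
tool_rot: [3.14, -0.0, 1.487]
force: [-2.2, -0.3, 8.1]
grip_width: 0.0315
```

```bash
python3 - <<'E'
from h import *
f=np.load("top0.npz")
q=lambda a:np.array(a)/3+[50,180]
print("stapler",*fit(rays(f,q([[70,117],[220,110],[221,152],[70,158]]),.054),rect(.032,.11)))
c=fit(rays(f,q([[41,62],[268,52],[268,364],[35,375]]),.035),rect(.23,.17)); print("carton",*c)
c,a=c[0][:2],c[0][2]; u=np.array([np.cos(a),np.sin(a)]); v=np.array([-u[1],u[0]])
g=c-.0565*u+.009*v; print("tape grasp goal",g)
go(*g,.042,1.571+a)
E
```

```text
stapler [0.51810463 0.33618653 0.02586478] 0.0016650362050118495
carton [0.46372817 0.335761   0.02444387] 0.0023650015066896957
tape grasp goal [0.40702508 0.34337737]
at 24.1 [ 0.5789 -0.0133  0.0432] [ 3.14  -0.     1.487] w 0.0315 F [-2.2 -0.3  8.1]
  shift now-axes [ 1.3639 -0.8049  0.0041]  goal-axes [ 1.4433 -0.652   0.0047]  turn [ 0.0004 -0.0001 -0.0346]
```

carry_out(
  targets=[
    [[0, 0, -0.05], [0, 0, 0], 0.2],
    [[0, 0, -0.1], [0, 0, 0], 0.2],
    [[0, 0, -0.1], [0, 0, 0], 0.2],
    [[0, 0, -0.06], [0, 0, 0], 0.2],
    [[0.075, -0.044, 0], [0, 0, 0], 0.2],
    [[0.15, -0.089, 0], [0, 0, 0], 0.2],
    [[0.15, -0.089, 0], [0, 0, 0], 0.2],
    [[0.15, -0.089, 0], [0, 0, 0], 0.2],
  ],
)

```text
clock: 25.1
position: [0.5114, 0.1251, 0.275]
tool_rot: [3.142, -0.0, 1.486]
force: [1.1, 0.9, -0.9]
grip_width: 0.0317
```

carry_out(
  targets=[
    [[0.15, -0.089, 0], [0, 0, 0], 0.2],
    [[0.15, -0.089, 0], [0, 0, 0], 0.2],
    [[0.15, -0.089, 0], [0, 0, 0], 0.2],
    [[0.15, -0.089, 0], [0, 0, 0], 0.2],
    [[0.15, -0.089, 0], [0, 0, 0], 0.2],
    [[0.089, -0.049, 0], [0, 0, 0], 0.2],
    [[0, 0, 0], [0, 0, -0.035], 0.2],
    [[0, 0, 0], [0, 0, 0], 0.2],
  ],
)

```text
clock: 26.1
position: [0.4066, 0.3434, 0.2749]
tool_rot: [-3.141, -0.0, 1.596]
force: [0.6, 0.2, -1.2]
grip_width: 0.0313
```

```bash
python3 - <<'E'
from h import *
from workcell import imaging
go(.407,.3434,.043,1.596)
f=imaging.grab_frame("scene"); im=f["pixels"][60:240,200:420,::-1]
cv2.imwrite("pics/m4.png",cv2.convertScaleAbs(cv2.resize(im,None,fx=3,fy=3,interpolation=cv2.INTER_CUBIC),alpha=1.5,beta=10))
E
```

```text
at 26.1 [0.4066 0.3434 0.1199] [-3.141 -0.     1.596] w 0.0313 F [ 0.6  0.2 -1.2]
  shift now-axes [-1.000e-04  1.400e-03  3.077e-01]  goal-axes [-0.      0.0014  0.3077]  turn [-0.     -0.      0.0001]
```

View pics/m4.png

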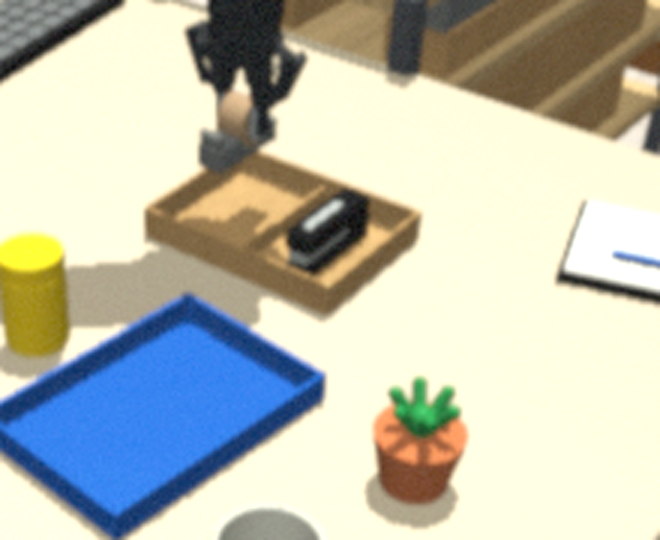

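The tape hangs level over the near bay at about (235,135), and the stapler sits upright at (328,230). Lowering and releasing.

carry_out(
  targets=[
    [[0, 0.001, 0.1], [0, 0, 0], 0.2],
    [[0, 0, 0.1], [0, 0, 0], 0.2],
    [[0, 0, 0.065], [0, 0, 0], 0.2],
    [[0, 0, 0.03], [0, 0, 0], 0.2],
    [[0, 0, 0.01], [0, 0, 0], 0.2],
    [[0, 0, 0], [0, 0, 0], 0.2],
  ],
)

```text
clock: 26.9
position: [0.4072, 0.3434, 0.1989]
tool_rot: [3.141, -0.0, 1.596]
force: [-0.7, 0.9, -1.3]
grip_width: 0.0316
```

carry_out(
  targets=[
    [[0, 0, 0.002], [0, 0, 0], 0.2],
    [[0, 0, 0], [0, 0, 0], 0.3],
    [[0, 0, 0], [0, 0, 0], 0.45],
    [[0, 0, 0], [0, 0, 0], 0.6],
    [[0, 0, 0], [0, 0, 0], 0.6],
    [[0, 0, -0.06], [0, 0, 0], 0.6],
    [[0, 0, -0.15], [0, 0, 0], 0.6],
    [[0, 0, -0.15], [0, 0, 0], 0.6],
  ],
)

```text
clock: 27.9
position: [0.407, 0.3432, 0.2898]
tool_rot: [3.142, 0.0, 1.596]
force: [-0.1, 0.1, 0.9]
grip_width: 0.0516
```

carry_out(
  targets=[
    [[0, 0, -0.15], [0, 0, 0], 0.8],
    [[0, 0, -0.05], [0, 0, 0], 1],
  ],
)

```text
clock: 28.15
position: [0.4072, 0.3434, 0.3407]
tool_rot: [3.14, -0.003, 1.596]
force: [-0.3, 0.0, 0.0]
grip_width: 0.0836
```

```bash
python3 - <<'E'
from h import *
go(.52,-.1,.185,1.596)
go(.4158,-.329,.185,-.075)
E
```

```text
at 28.15 [0.4072 0.3434 0.1857] [ 3.140e+00 -3.000e-03  1.596e+00] w 0.0836 F [-0.3  0.   0. ]
  shift now-axes [-1.7846e+00  4.0580e-01 -8.0000e-04]  goal-axes [-1.7845  0.4062  0.0029]  turn [ 0.0007 -0.0008  0.0001]
at 28.15 [0.4072 0.3434 0.1857] [ 3.140e+00 -3.000e-03  1.596e+00] w 0.0836 F [-0.3  0.   0. ]
  shift now-axes [-2.6897 -0.0342 -0.004 ]  goal-axes [0.2357 2.6795 0.0029]  turn [-2.00e-04 -1.20e-03  5.32e-01]
```

carry_out(
  targets=[
    [[-0.178, 0.041, 0], [0, 0, 0], 1],
    [[-0.178, 0.041, 0], [0, 0, 0], 1],
    [[-0.178, 0.041, 0], [0, 0, 0], 1],
    [[-0.178, 0.041, 0], [0, 0, 0], 1],
    [[-0.178, 0.041, 0], [0, 0, 0], 1],
    [[-0.178, 0.041, 0], [0, 0, 0], 1],
    [[-0.178, 0.041, 0], [0, 0, 0], 1],
    [[-0.178, 0.041, 0], [0, 0, 0], 1],
  ],
)

```text
clock: 29.15
position: [0.4981, -0.0119, 0.3381]
tool_rot: [-3.141, -0.0, 1.596]
force: [0.5, 0.8, -0.1]
grip_width: 0.0857
```

carry_out(
  targets=[
    [[-0.178, 0.041, 0], [0, 0, 0], 1],
    [[-0.178, 0.041, 0], [0, 0, 0], 1],
    [[0, 0, 0], [0, 0, 0.053], 1],
    [[0, 0, 0], [0, 0, 0.053], 1],
    [[0, 0, 0], [0, 0, 0.053], 1],
    [[0, 0, 0], [0, 0, 0.053], 1],
    [[0, 0, 0], [0, 0, 0.053], 1],
    [[0, 0, 0], [0, 0, 0.053], 1],
  ],
)

```text
clock: 30.15
position: [0.5207, -0.0988, 0.338]
tool_rot: [-3.141, 0.0, 0.592]
force: [0.5, -0.1, 0.4]
grip_width: 0.0855
```

carry_out(
  targets=[
    [[0, 0, 0], [0, 0, 0.053], 1],
    [[0, 0, 0], [0, 0, 0.053], 1],
    [[0, 0, 0], [0, 0, 0.053], 1],
    [[0, 0, 0], [0, 0, 0.055], 1],
    [[0, 0, 0], [0, 0, 0], 1],
  ],
)

```text
clock: 30.78
position: [0.5208, -0.0986, 0.3378]
tool_rot: [3.141, 0.001, -0.074]
force: [-0.7, 0.6, -0.4]
grip_width: 0.0856
```

```bash
python3 - <<'E'
from h import *
from workcell import imaging
go(.4156,-.3292,.15,-.075)
f=imaging.grab_frame("top"); im=f["pixels"][150:330,50:450,::-1]
cv2.imwrite("pics/m5.png",cv2.convertScaleAbs(cv2.resize(im,None,fx=2,fy=2,interpolation=cv2.INTER_CUBIC),alpha=1.5,beta=10))
E
```

```text
at 30.775 [ 0.5208 -0.0986  0.1828] [ 3.141e+00  1.000e-03 -7.400e-02] w 0.0856 F [-0.7  0.6 -0.4]
  shift now-axes [-0.3513  0.9508  0.1319]  goal-axes [-0.3504  0.9513  0.1311]  turn [0.0002 0.0003 0.0003]
```

View pics/m5.png

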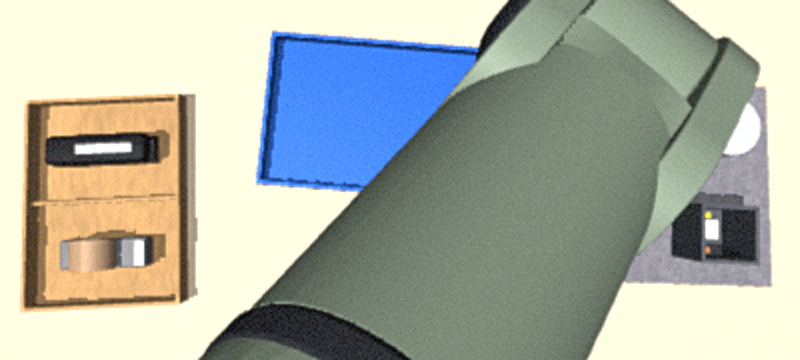

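Both loads are upright in their bays: stapler at about (105,149), tape at about (105,253). The pot and jar still stand on the mat. Fetching the pot.

carry_out(
  targets=[
    [[-0.058, 0.159, 0], [0, 0, 0], 1],
    [[-0.058, 0.159, 0], [0, 0, 0], 1],
    [[-0.058, 0.159, 0], [0, 0, 0], 1],
    [[-0.058, 0.159, 0], [0, 0, 0], 1],
    [[-0.058, 0.159, 0], [0, 0, 0], 1],
    [[-0.06, 0.156, 0], [0, 0, 0], 1],
    [[0, 0, 0], [0, 0, 0], 1],
  ],
)

```text
clock: 31.7
position: [0.4139, -0.3319, 0.3384]
tool_rot: [3.141, -0.0, -0.076]
force: [0.3, 0.0, 0.3]
grip_width: 0.0849
```

```bash
python3 - <<'E'
from h import *
go(.4156,-.3292,.064,-.075)
E
```

```text
at 31.7 [ 0.4139 -0.3319  0.1834] [ 3.141 -0.    -0.076] w 0.0849 F [0.3 0.  0.3]
  shift now-axes [ 0.0057 -0.0118  0.4777]  goal-axes [ 0.006  -0.0113  0.4777]  turn [ 0.0003 -0.0001 -0.0002]
```

carry_out(
  targets=[
    [[0, 0, 0.06], [0, 0, 0], 1],
    [[0, 0, 0.16], [0, 0, 0], 1],
    [[0, 0, 0.15], [0, 0, 0], 1],
    [[0, 0, 0.108], [0, 0, 0], 1],
    [[0, 0, 0], [0, 0, 0], 1],
  ],
)

```text
clock: 32.33
position: [0.4157, -0.3281, 0.2166]
tool_rot: [-3.14, 0.003, -0.073]
force: [0.5, -0.4, -0.7]
grip_width: 0.0853
```

```bash
python3 - <<'E'
from h import *
go(.4156,-.3292,.064,-.075)
E
```

```text
at 32.325 [ 0.4157 -0.3281  0.0616] [-3.14e+00  3.00e-03 -7.30e-02] w 0.0853 F [ 0.5 -0.4 -0.7]
  shift now-axes [-0.0002  0.0043 -0.0098]  goal-axes [-0.0001  0.0043 -0.0098]  turn [-0.0006  0.001   0.0008]
```

Settled within about 1 mm. Raising 2 mm, closing and lifting.

carry_out(
  targets=[
    [[0, 0.003, -0.008], [0, 0, 0], 1],
    [[0, 0, 0], [0, 0, 0], 0.5],
    [[0, 0, 0], [0, 0, 0], 0.5],
    [[0, 0, 0], [0, 0, 0], 0.4],
    [[0, 0, 0], [0, 0, 0], 0.4],
  ],
)

```text
clock: 32.95
position: [0.4161, -0.3301, 0.2214]
tool_rot: [3.141, -0.001, -0.074]
force: [-0.1, 2.7, 10.1]
grip_width: 0.0595
```

```bash
python3 - <<'E'
from h import *
go(.5312,.0967,.066,-.073)
E
```

```text
at 32.95 [ 0.4161 -0.3301  0.0664] [ 3.141e+00 -1.000e-03 -7.400e-02] w 0.0595 F [-0.1  2.7 10.1]
  shift now-axes [ 3.3210e-01 -1.7368e+00  1.7000e-03]  goal-axes [ 3.3470e-01 -1.7363e+00  1.5000e-03]  turn [ 0.0001 -0.0005 -0.0005]
```

carry_out(
  targets=[
    [[0, 0, -0.05], [0, 0, 0], 0.4],
    [[0, 0, -0.1], [0, 0, 0], 0.4],
    [[0, 0, -0.1], [0, 0, 0], 0.4],
    [[0, 0, -0.05], [0, 0, 0], 0.4],
    [[0.015, -0.083, 0], [0, 0, 0], 0.4],
    [[0.03, -0.17, 0], [0, 0, 0], 0.4],
    [[0.035, -0.18, 0], [0, 0, 0], 0.4],
    [[0.035, -0.18, 0], [0, 0, 0], 0.4],
  ],
)

```text
clock: 33.95
position: [0.4561, -0.178, 0.2956]
tool_rot: [-3.141, -0.0, -0.075]
force: [0.8, 0.4, -1.8]
grip_width: 0.0595
```

carry_out(
  targets=[
    [[0.035, -0.18, 0], [0, 0, 0], 0.4],
    [[0.035, -0.18, 0], [0, 0, 0], 0.4],
    [[0.035, -0.18, 0], [0, 0, 0], 0.4],
    [[0.035, -0.18, 0], [0, 0, 0], 0.4],
    [[0.035, -0.18, 0], [0, 0, 0], 0.4],
    [[0.03, -0.14, 0], [0, 0, 0], 0.4],
    [[0.013, -0.083, 0], [0, 0, 0], 0.4],
    [[0, 0, 0], [0, 0, 0], 0.4],
  ],
)

```text
clock: 34.95
position: [0.5313, 0.0981, 0.2952]
tool_rot: [3.142, 0.0, -0.072]
force: [-0.8, -1.1, -1.4]
grip_width: 0.0596
```

```bash
python3 - <<'E'
from h import *
go(.5312,.0967,.0685,-.073)
E
```

```text
at 34.95 [0.5313 0.0981 0.1402] [ 3.142  0.    -0.072] w 0.0596 F [-0.8 -1.1 -1.4]
  shift now-axes [2.00e-04 5.50e-03 2.87e-01]  goal-axes [1.00e-04 5.50e-03 2.87e-01]  turn [0.     0.0001 0.0003]
```

carry_out(
  targets=[
    [[0, 0.004, 0.1], [0, 0, 0], 0.4],
    [[0, 0, 0.1], [0, 0, 0], 0.4],
    [[0, 0, 0.05], [0, 0, 0], 0.4],
    [[0, 0, 0.025], [0, 0, 0], 0.4],
    [[0, 0, 0.005], [0, 0, 0], 0.4],
    [[0, 0, 0], [0, 0, 0], 0.4],
  ],
)

```text
clock: 35.7
position: [0.5314, 0.0954, 0.2259]
tool_rot: [-3.141, -0.001, -0.075]
force: [-0.3, 0.1, -1.5]
grip_width: 0.0597
```

carry_out(
  targets=[
    [[0, 0, 0.006], [0, 0, 0], 0.4],
    [[0, 0, 0.005], [0, 0, 0], 0.4],
    [[0, 0, 0], [0, 0, 0], 0.4],
  ],
)

```text
clock: 36.08
position: [0.5313, 0.0954, 0.2234]
tool_rot: [-3.141, -0.0, -0.075]
force: [-5.1, 2.3, 14.5]
grip_width: 0.06
```

Contact with the tidy floor (14 N). Releasing and lifting.

carry_out(
  targets=[
    [[0, 0, -0.003], [0, 0, 0], 0.4],
    [[0, 0, 0], [0, 0, 0], 0.8],
    [[0, 0, 0], [0, 0, 0], 1],
    [[0, 0, 0], [0, 0, 0], 1],
    [[0, 0, -0.06], [0, 0, 0], 1],
    [[0, 0, -0.14], [0, 0, 0], 1],
    [[0, 0, -0.14], [0, 0, 0], 1],
    [[0, 0, -0.1], [0, 0, 0], 1],
  ],
)

```text
clock: 37.08
position: [0.5312, 0.0952, 0.3358]
tool_rot: [-3.141, -0.001, -0.075]
force: [-0.1, 0.4, 0.0]
grip_width: 0.0855
```

```bash
python3 - <<'E'
from h import *
go(.5257,-.3349,.069,-.064)
E
```

```text
at 37.075 [0.5312 0.0952 0.1808] [-3.141e+00 -1.000e-03 -7.500e-02] w 0.0855 F [-0.1  0.4  0. ]
  shift now-axes [0.1071 1.7173 0.4466]  goal-axes [0.088  1.7182 0.4471]  turn [-0.0001 -0.0004 -0.0036]
```

carry_out(
  targets=[
    [[0.01, 0.17, 0], [0, 0, 0], 1],
    [[0.011, 0.18, 0], [0, 0, 0], 1],
    [[0.011, 0.18, 0], [0, 0, 0], 1],
    [[0.011, 0.18, 0], [0, 0, 0], 1],
    [[0.011, 0.18, 0], [0, 0, 0], 1],
    [[0.011, 0.18, 0], [0, 0, 0], 1],
    [[0.011, 0.18, 0], [0, 0, 0], 1],
    [[0.011, 0.18, 0], [0, 0, 0], 1],
  ],
)

```text
clock: 38.08
position: [0.5258, -0.2642, 0.3345]
tool_rot: [3.141, -0.0, -0.075]
force: [1.0, -0.2, 0.9]
grip_width: 0.0853
```

carry_out(
  targets=[
    [[0.011, 0.18, 0], [0, 0, 0], 1],
    [[0.009, 0.107, 0], [0, 0, 0], 1],
    [[0, 0, 0], [0, 0, 0], 1],
    [[0, 0, 0.05], [0, 0, 0], 1],
    [[0, 0, 0.1], [0, 0, 0], 1],
  ],
)

```text
clock: 38.7
position: [0.5263, -0.3334, 0.2957]
tool_rot: [-3.142, -0.001, -0.073]
force: [0.3, 0.3, 0.2]
grip_width: 0.0853
```

```bash
python3 - <<'E'
from h import *
go(.5257,-.3349,.069,-.064)
E
```

```text
at 38.7 [ 0.5263 -0.3334  0.1407] [-3.142e+00 -1.000e-03 -7.300e-02] w 0.0853 F [0.3 0.3 0.2]
  shift now-axes [-0.0021  0.0062  0.2869]  goal-axes [-0.0019  0.0061  0.2869]  turn [-0.     -0.0004 -0.003 ]
```

carry_out(
  targets=[
    [[-0.002, 0.005, 0.1], [0, 0, 0], 1],
    [[0, 0, 0.1], [0, 0, 0], 1],
    [[0, 0, 0.08], [0, 0, 0], 1],
    [[0, 0, 0], [0, 0, 0], 1],
    [[0, 0, 0], [0, 0, 0], 0.5],
    [[0, 0, 0], [0, 0, 0], 0.5],
    [[0, 0, 0], [0, 0, 0], 0.4],
    [[0, 0, 0], [0, 0, 0], 0.4],
  ],
)

```text
clock: 39.7
position: [0.5254, -0.336, 0.2271]
tool_rot: [3.141, -0.001, -0.075]
force: [0.1, 1.8, 6.9]
grip_width: 0.0612
```

```bash
python3 - <<'E'
from h import *
go(.5211,-.0088,.145,-.073)
E
```

```text
at 39.7 [ 0.5254 -0.336   0.0721] [ 3.141e+00 -1.000e-03 -7.500e-02] w 0.0612 F [0.1 1.8 6.9]
  shift now-axes [-0.1146 -1.3035 -0.2922]  goal-axes [-0.1125 -1.3039 -0.2916]  turn [ 0.0001 -0.0005 -0.0006]
```

carry_out(
  targets=[
    [[0, 0, -0.05], [0, 0, 0], 0.4],
    [[0, 0, -0.1], [0, 0, 0], 0.4],
    [[0, 0, -0.1], [0, 0, 0], 0.4],
    [[0, 0, -0.05], [0, 0, 0], 0.4],
    [[-0.005, -0.06, 0], [0, 0, 0], 0.4],
    [[-0.011, -0.12, 0], [0, 0, 0], 0.4],
    [[-0.014, -0.17, 0], [0, 0, 0], 0.4],
    [[-0.014, -0.17, 0], [0, 0, 0], 0.4],
  ],
)

```text
clock: 40.7
position: [0.5235, -0.203, 0.3]
tool_rot: [-3.141, 0.001, -0.075]
force: [1.7, 0.6, -1.9]
grip_width: 0.0611
```

carry_out(
  targets=[
    [[-0.014, -0.17, 0], [0, 0, 0], 0.4],
    [[-0.014, -0.17, 0], [0, 0, 0], 0.4],
    [[-0.014, -0.17, 0], [0, 0, 0], 0.4],
    [[-0.014, -0.14, 0], [0, 0, 0], 0.4],
    [[-0.01, -0.09, 0], [0, 0, 0], 0.4],
    [[-0.004, -0.043, 0], [0, 0, 0], 0.4],
    [[0, 0, 0], [0, 0, 0], 0.4],
    [[0, 0, 0], [0, 0, 0], 0.4],
  ],
)

```text
clock: 41.7
position: [0.521, -0.0097, 0.3009]
tool_rot: [3.141, -0.0, -0.076]
force: [-1.1, -0.1, -2.1]
grip_width: 0.061
```

```bash
python3 - <<'E'
from h import *
go(.5211,-.0088,.0741,-.073)
E
```

```text
at 41.7 [ 0.521  -0.0097  0.1459] [ 3.141 -0.    -0.076] w 0.061 F [-1.1 -0.1 -2.1]
  shift now-axes [ 2.000e-04 -3.900e-03  2.873e-01]  goal-axes [ 2.000e-04 -3.700e-03  2.873e-01]  turn [ 0.0001 -0.     -0.001 ]
```

carry_out(
  targets=[
    [[0, -0.003, 0.1], [0, 0, 0], 0.4],
    [[0, 0, 0.1], [0, 0, 0], 0.4],
    [[0, 0, 0.05], [0, 0, 0], 0.4],
    [[0, 0, 0.025], [0, 0, 0], 0.4],
    [[0, 0, 0.006], [0, 0, 0], 0.4],
    [[0, 0, 0.004], [0, 0, 0], 0.4],
    [[0, 0, 0], [0, 0, 0], 0.4],
  ],
)

```text
clock: 42.58
position: [0.5213, -0.0081, 0.23]
tool_rot: [-3.141, -0.0, -0.075]
force: [-0.7, 0.7, -1.7]
grip_width: 0.0612
```

carry_out(
  targets=[
    [[0, 0, 0.006], [0, 0, 0], 0.4],
    [[0, 0, 0.003], [0, 0, 0], 0.4],
    [[0, 0, 0], [0, 0, 0], 0.4],
  ],
)

```text
clock: 42.95
position: [0.5215, -0.0082, 0.2288]
tool_rot: [-3.14, -0.002, -0.075]
force: [-7.2, 5.3, 32.3]
grip_width: 0.0609
```

carry_out(
  targets=[
    [[0, 0, -0.006], [0, 0, 0], 0.4],
    [[0, 0, 0], [0, 0, 0], 0.8],
    [[0, 0, 0], [0, 0, 0], 1],
    [[0, 0, 0], [0, 0, 0], 1],
    [[0, 0, -0.06], [0, 0, 0], 1],
    [[0, 0, -0.14], [0, 0, 0], 1],
    [[0, 0, -0.14], [0, 0, 0], 1],
    [[0, 0, -0.1], [0, 0, 0], 1],
  ],
)

```text
clock: 43.95
position: [0.5211, -0.0083, 0.3412]
tool_rot: [-3.141, -0.001, -0.075]
force: [0.1, 0.9, 0.6]
grip_width: 0.0853
```

carry_out(
  targets=[
    [[0, 0.18, -0.05], [0, 0, 0], 1],
    [[0, 0.18, -0.05], [0, 0, 0], 1],
    [[0, 0.18, -0.05], [0, 0, 0], 1],
    [[0, 0.18, 0], [0, 0, 0], 1],
    [[0, 0.18, 0], [0, 0, 0], 1],
    [[0, 0.18, 0], [0, 0, 0], 1],
    [[0, 0.18, 0], [0, 0, 0], 1],
    [[0, 0.1, 0], [0, 0, 0], 1],
  ],
)

```text
clock: 44.95
position: [0.4946, -0.3495, 0.3776]
tool_rot: [3.14, -0.0, -0.077]
force: [0.3, -0.1, 0.6]
grip_width: 0.0856
```

```bash
python3 - <<'E'
from h import *
from workcell import imaging
f=imaging.grab_frame("top"); im=f["pixels"]
g=np.hstack([im[180:310,55:145],im[160:290,174:304]])[:,:,::-1]
cv2.imwrite("pics/m6.png",cv2.convertScaleAbs(cv2.resize(g,None,fx=3.5,fy=3.5,interpolation=cv2.INTER_CUBIC),alpha=1.5,beta=10))
cv2.imwrite("pics/m7.png",imaging.grab_frame("scene")["pixels"][:,:,::-1])
E
```

```text
(no output)
```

View pics/m6.png

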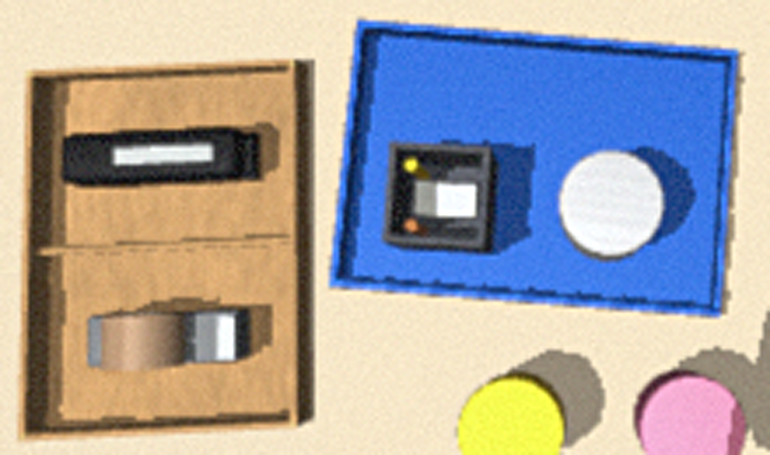

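View pics/m7.png

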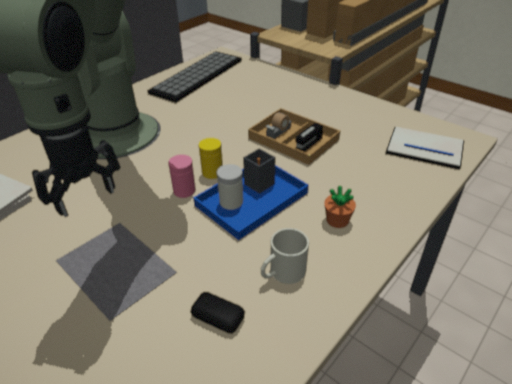

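```bash
python3 - <<'E'
from h import *
f=np.load("top0.npz")
L=lambda a:np.array(a)/3.5+[55,180]
T=lambda a:np.array(a)/3.5+[84,160]
c=fit(rays(f,L([[30,72],[297,60],[296,425],[22,440]]),.035),rect(.23,.17)); print("carton",*c)
a=c[0][2]; R=np.array([[np.cos(a),np.sin(a)],[-np.sin(a),np.cos(a)]])
s=fit(rays(f,L([[64,137],[238,129],[240,178],[64,186]]),.054),rect(.032,.11)); print("stapler in carton",R@(s[0][:2]-c[0][:2]),s[1])
t=fit(rays(f,L([[90,317],[238,310],[238,358],[90,366]]),.030),rect(.032,.095)); print("tape in carton",R@(t[0][:2]-c[0][:2]),t[1])
print("jar",rays(f,T([612,203.5]),.105)-[.5202,-.0088,0], "pot",fit(rays(f,T([[388,144],[490,146],[486,244],[384,243]]),.095),rect(.06,.06))[0]-[.5311,.0971,0])
E
```

```text
carton [0.4634641  0.33558308 0.02417266] 0.001998137794150534
stapler in carton [ 0.05411202 -0.00044303] 0.0020582752301004925
tape in carton [-0.05676047 -0.00019712] 0.0019405793338168609
jar [[ 0.00141504 -0.00039784  0.105     ]] pot [-0.00106084 -0.00301496 -0.03896446]
```

All checks are well inside the tolerances and the arm is clear of everything, so I'm handing in.

```bash
python3 -c "
from workcell import job; print(job.job_done())"
```

```text
the job is handed in; nothing more can be done
None
```

I handed the job in at about 45 s of the 136 s allowed. The interface gave no verdict, so the results below are my own checks from the last top and scene pictures.

I stood the jar and then the pot on the mat, and moved the stapler into the far bay and the tape dispenser into the near bay. Then I put the pot and then the jar back in the tidy.

| Item | Last measurement | Limit |
|---|---|---|
| Stapler, from its bay centre | about 2.4 mm in x, under 1 mm in y | 20 mm in x, 22 mm in y |
| Tape dispenser, from its bay centre | under 1 mm in x and y | 20 mm in x, 22 mm in y |
| Jar, from where it started | about 1.5 mm | 15 mm |
| Pot, from where it started | about 3 mm | 15 mm |
| Carton, from where it started | about 1 mm | 30 mm |

- **Upright:** all four things look upright in the pictures. The mug, plant and mouse look undisturbed by eye; I did not measure them.
- **Gripper:** it was open and clear of everything at hand-in.
- **Hardest contact:** the highest force I read was about 33 N in all at the wrist, when I set the jar back on the tidy floor. The wrist limit is 120 N.
- **Failed checks:** no check failed. Before grasping, the top and wrist cameras disagreed by about 4 mm on the jar's and the stapler's x. I used values between the two, and both grasps held.

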